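# Seat a card carrier on its locating pins and turn the clamp over it

## Task

The aluminium carrier plate with the adapter card has been put down short of its two locating pins and lies crooked on top of them. With the fingertips, nudge it across the fixture until both holes drop over the pins and it lies flat, then push the turn clamp round, fully over the far edge of the plate. Do not lift the plate, and leave everything else where it is.

Things in the scene. Friction and masses are not known exactly. Their poses are not given: they have to be found in the camera images.
- fixture: Fixed black slab 230 x 270 mm (x, y), 30 mm high; its flat top is the bed. Origin: slab's centre at table height; x axis points away from the robot (within 0.25 rad), y to the robot's left. Two steel pins stand on the bed at x = -40, y = +65 and -65 mm. A white line painted on the bed, 2.5 mm outside the seated plate's edges, is centred on the origin.
- carrier: Loose aluminium plate 130 x 180 x 8 mm (x, y, z), 0.5 to 0.75 kg, two 12 mm through holes in its near margin at x = -40, y = +65 and -65 mm. Origin: centre of the underside. On top a green card (x -27 to 37, y -76 to 76 mm, top 14 mm above the underside), heat sink to 32 mm. Seated, it lies flat on the bed, origin above the fixture's, axes along the fixture's, pin noses 2 mm above its top.
- hole_left (a point): Centre of the plate's left (+y) hole, at the underside. At the start the plate is 15 to 25 mm nearer the robot than its seat, up to 14 mm to either side, turned up to 0.1 rad; its underside rests on the pin noses (hidden beneath it) and its far edge on the bed, so its near edge stands up 13 to 18 mm and it tilts by about 0.11 rad. Pushing it takes 2 to 5 N.
- hole_right (a point): Centre of the plate's right (-y) hole, at the underside. Both holes are less than 2.5 mm above the bed when seated, about 12 mm above it before that.
- pin_left (a point): Foot of the left (+y) locating pin, on its axis, at bed height; the left hole goes over it. Pins are upright, 10 mm thick and 10 mm high, the top 6 mm tapering to a 4 mm nose that guides the hole.
- pin_right (a point): Foot of the right (-y) locating pin, alike, on its axis, at bed height; the right hole goes over it.
- clamp (a joint): Angle of the turn clamp, rad, 0 to 0.3 at the start. At 0 its arm points along the fixture's +y, clear of the plate; growing, it turns counter-clockwise seen from above to a stop at 1.57, where the arm points along the fixture's -x, 2 mm above the far margin of the seated plate. It stays where it is left; turning takes about 1.2 N at the knob.
- clamp_pivot (a point): On the clamp's upright axis, at bed height, at x = 97, y = 0 mm on the fixture. The steel arm is 14 mm wide, lies 10 to 18 mm above the bed and reaches 52 mm from the axis; the cap over the post is 20 mm above the bed.
- clamp_knob (a point): Centre of the clamp's upright round black knob, 45 mm from the pivot axis near the arm's end; it is 14 mm across and stands from 18 to 36 mm above the bed (this point is 27 mm above it).
- screw_dish: Bystander: small round steel dish, 36 mm across, 14 mm high, with screws in it, on the bed at its far right corner. Origin at the centre of its underside.
- spare_heatsink: Bystander: loose finned aluminium heat sink, 32 x 32 x 20 mm, on the bed at its far left corner. Origin at the centre of its underside.
- screwdriver: Bystander: screwdriver 190 mm long lying to the left of the fixture.
- scanner: Bystander: black handheld barcode scanner, about 110 x 170 mm and 46 mm high, lying on its side to the right of the fixture.
- tape_roll: Bystander: amber roll of tape, 90 mm across, 19 mm high, lying beyond the fixture.
- mouse: Bystander: black computer mouse, 108 x 60 x 34 mm, beyond the screwdriver, to the left.
- cleaner_bottle: Bystander: white bottle, 60 mm across, 150 mm high, standing beyond the fixture, to the right.
There are look-alikes about, which are no part of the job. What is meant by the carrier is not pink, and is the smaller of those in its own colour.

How it is judged (in metres and radians):
On the way, in this order (a step that is already met when the one before it is completed fails the run):
1. the plate lies flat with both holes over the pins, the clamp still open (horizontal distance between hole_left and pin_left below 0.003 m and horizontal distance between hole_right and pin_right below 0.003 m and z of each of hole_left, hole_right in the frame of fixture below 0.0325 m and angle between carrier's own z axis and vertical below 0.025 rad and value of joint clamp below 0.6 rad), for 0.2 s.
2. the clamp is turned fully over the seated plate (horizontal distance between hole_left and pin_left below 0.003 m and horizontal distance between hole_right and pin_right below 0.003 m and z of each of hole_left, hole_right in the frame of fixture below 0.0325 m and angle between carrier's own z axis and vertical below 0.025 rad and value of joint clamp above 1.4 rad), for 0.2 s.
At the end, for the whole second after the job is handed in: Both holes are over their pins (centres within 3 mm, hole rims less than 2.5 mm above the bed), the plate flat to 0.025 rad and at rest, the clamp turned past 1.4 rad of its 1.57, every bystander within 30 mm of its start (all of step 2 and linear speed of carrier below 0.01 m/s and distance of each of screw_dish, spare_heatsink, screwdriver, scanner, tape_roll, mouse, cleaner_bottle from where it was at the start of the episode below 0.03 m); the robot touches nothing.
It fails at once if the plate is lifted or carried (its middle 20 mm above the bed) or tipped up (z of carrier in the frame of fixture above 0.05 m or angle between carrier's own z axis and vertical above 0.3 rad).
It fails at once if a bystander is moved more than 30 mm or the bottle is tipped (distance of any of screw_dish, spare_heatsink, screwdriver, scanner, tape_roll, mouse, cleaner_bottle from where it was at the start of the episode above 0.03 m or angle between cleaner_bottle's own z axis and vertical above 0.5 rad).
It also fails if it takes over 72 s, if anything falls off the work surface, if the arm or the gripper's body presses on something with over 40 N, if the wrist force passes 120 N, or if a joint passes its speed limit or range.

## Robot

A 6-joint arm with a two-finger parallel gripper is mounted at the origin on the work surface. World frame = base frame: x ahead of the robot, y to its left, z up, the work surface at z = 0. Lengths are in mm, angles in rad, forces in N, time in s.
With the tool pointing down it reaches from about 350 to 775 mm from the base axis. Payload 7.3 kg.
Tool frame: the origin (TCP) lies on the centre line of the jaws, within the pads' length; the fingertips stand 17 mm ahead of it and the grasp point (between the pads) lies 2 mm behind it; z points along the fingers, y is the line along which they close (so a half turn about z gives the same grasp; the last joint's range is limited). The gripper opens to 92 mm and grips with 3 to 60 N. Pads are 19 mm wide; open, the fingers measure 130 mm over their backs; the gripper's body (75 mm by 190 mm) begins 47 mm behind the grasp point.
Start: joints at [-1.263, 0.342, 1.524, -0, 1.275, -0.146], TCP at [230.175, -471.871, 243.741] pointing down, gripper open.
Joint ranges: [-2.53, 2.53], [-0.77, 2.02], [0.04, 2.7], [-1, 4.14], [0.28, 2.66], [-3.11, 3.11]. Speed limits (rad/s): [2.57, 2.57, 3.14, 3.14, 3.14, 3.14].

## Interface

Orientations are given as [roll, pitch, yaw] about the fixed x, y, z axes, in that order (R = Rz(yaw) Ry(pitch) Rx(roll)).
In Python, from plant import bot gives the robot as it stands. The module is installed in compiled form; this text tells all that it offers.
- The arm moves only by the shell command python3 -m pendant 'ROWS'. ROWS is JSON, a list of rows, each a list of 3 entries, a list of its own where there are three numbers: the shift along the world's x, y, z as a fraction of full scale, then the turn, a rotation vector about the world's x, y, z as a fraction of full scale, then the opening, from -1 (shut) to 1 (fully open), so that 0 is half open. In form: [[[tx, ty, tz], [rx, ry, rz], claw], ...]. A call has exactly 10 rows; each row shifts and turns the commanded pose from where the row before left it; what a row does not reach is not made up. Full scale, the value 1, is 30 mm for a shift and 0.12 rad for a turn. A row lasts 1/12 s, in which the tool goes at most 41.7 mm and 7.16 degrees, less where a joint would pass 70% of its speed; a pose out of reach is approached as far as the arm can. A call with a number of a shift or a turn outside -1 to 1 is refused whole. A call with a gripper value outside its range is refused whole. The fingers move at their own pace and stop on an object; the grip force is fixed at half the most. Time passes only in rows, so rows that do not move let the fingers close, or fill a call up. It gives the time, the measured TCP pose, the force, the opening and the grip force at its end, in the units of the state.
- bot.get_obs(): the state, without advancing time (a new reading comes with each control period).
- bot.capture(name): name is "side" or "top"; returns the picture (400x640x3 uint8, blue, green, red); there is no depth.
- bot.camera_params(name): a dict with "fovy" (degrees; the focal length in pixels is half the picture's height over the tangent of half this angle, whatever the lens; pixels are square), "cx", "cy" (the principal point, pixels), "camera_from_world" (4x4, takes a point from world to camera coordinates). Camera axes: x right, y down, z forward; pixel columns grow to the right and rows downward; lengths in mm; the calibration is good to about 2 mm. A picture is of the moment at which its call begins. camera_params takes no time and is no camera call.
- bot.close_job(): hands the job in; it is judged then, once.
The state is a dict: "time": time; "joint_positions": joint angles; "dq": joint speeds; "tau": joint torques, N m; "tool_pos": TCP position; "tcp_rot": TCP orientation; "contact_force": force on the tool from outside, world axes, zero at the start; "moment": the same for the moment, N m; "grip_width": finger opening in mm; "finger_force": force on a finger pad.
Only numpy, scipy, OpenCV 4.12 (cv2) and the standard library are available. Lean on these libraries where they do the work, as an engineer would, in place of code of your own. Each camera call takes 0.05 s, during which the arm holds its last target. There are 200 camera calls.

## Working session

There is one attempt and no reset: what is moved stays moved. The work goes in short steps, Python scripts to look and compute and a shell command to move; the robot and the scene stay as the last step left them, time stands still between calls to the robot, and variables do not carry over. Pictures are saved under pics/ and viewed, at most 10 in all, crops included, and the job is handed in when it is done.

```bash
mkdir -p pics; python3 - <<'E'
from plant import bot
import cv2
for n in("side","top"):
    cv2.imwrite(f"pics/{n}0.png",bot.capture(n)); p=bot.camera_params(n); print(n,p)
print(bot.get_obs())
E
```

```text
side {'fovy': 48.22989984505847, 'cx': 318.8336616841506, 'cy': 191.33896107768342, 'camera_from_world': array([[-9.70749877e-01, -2.39395355e-01, -1.82904275e-02,
         5.49479835e+02],
       [-1.63055341e-01,  7.13271008e-01, -6.81657850e-01,
         7.92833595e+01],
       [ 1.76231755e-01, -6.58736923e-01, -7.31442435e-01,
         1.37407324e+03],
       [ 0.00000000e+00,  0.00000000e+00,  0.00000000e+00,
         1.00000000e+00]])}
top {'fovy': 57.15272996503289, 'cx': 318.92321438600396, 'cy': 197.91856567203294, 'camera_from_world': array([[-2.83142496e-02, -9.99598013e-01,  1.45437952e-03,
         7.03585949e+01],
       [-9.95925940e-01,  2.80855604e-02, -8.56896893e-02,
         5.28657165e+02],
       [ 8.56143961e-02, -3.87469355e-03, -9.96320813e-01,
         9.61842661e+02],
       [ 0.00000000e+00,  0.00000000e+00,  0.00000000e+00,
         1.00000000e+00]])}
{'time': 0.1, 'joint_positions': array([-1.26296827e+00,  3.42667584e-01,  1.52492867e+00,  1.23746547e-05,
        1.27535411e+00, -1.46002605e-01]), 'dq': array([-0.00081873, -0.00125259, -0.0027528 , -0.00192802,  0.00107982,
        0.00086619]), 'tau': array([ 1.89592778e-03, -4.32002127e+01, -2.44694889e+01,  7.19281775e-02,
        5.26705314e-02, -5.71122609e-05]), 'tool_pos': array([ 230.08737747, -471.5288836 ,  243.10437392]), 'tcp_rot': array([-3.14025111e+00, -2.09233762e-04,  4.53826907e-01]), 'contact_force': array([-0.33072575, -0.27729218,  0.19177182]), 'moment': array([ 0.0131404 , -0.00328084,  0.012059  ]), 'finger_force': 0.0, 'grip_width': 91.92770464511635}
```

View pics/top0.png

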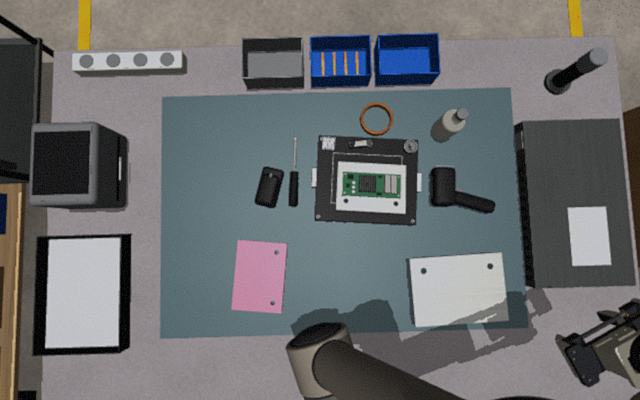

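View pics/side0.png

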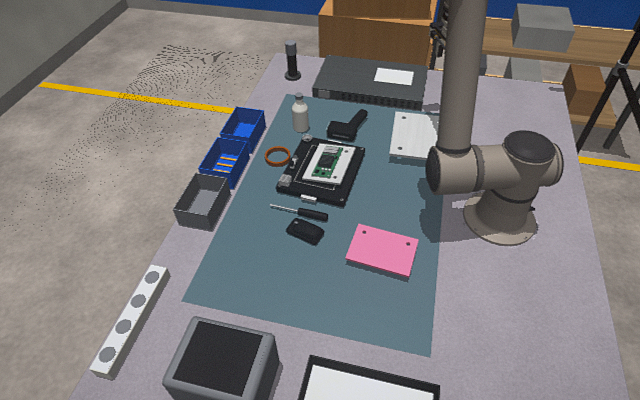

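Look-alikes: the pink plate at (260,275), the larger white plate at (458,290), and the small plate with the green card on the fixture at (371,187). The last one is the carrier. I'll check it in a close crop.

```bash
python3 - <<'E'
import cv2
a=cv2.imread("pics/top0.png")[125:232,305:430]; a=cv2.resize(a,None,fx=5.5,fy=5.5,interpolation=cv2.INTER_CUBIC)
cv2.imwrite("pics/crop0.png",a); print(a.shape)
E
```

```text
(588, 688, 3)
```

View pics/crop0.png

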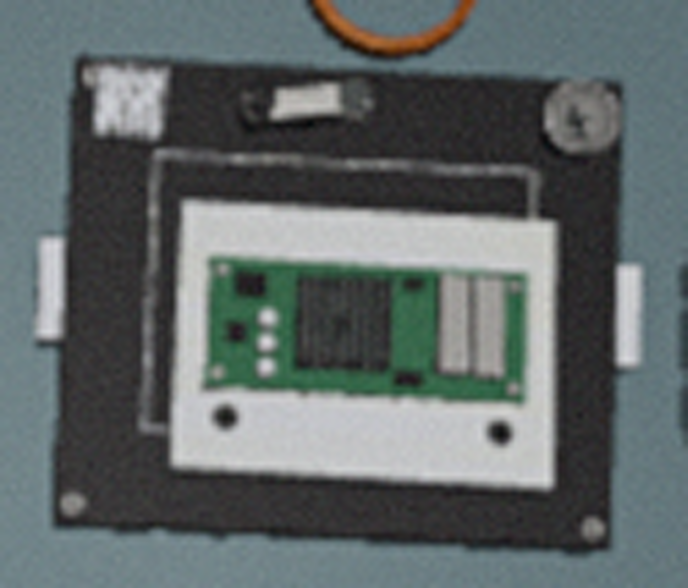

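The crop confirms the choice: the plate with the green card sits at crop (181,200)–(553,489), and both holes show on its near margin at (225,417) and (500,432). The clamp pivot is at (365,100) and the knob at (258,105). Next I'll fit the poses.

```bash
cat > h.py <<'E'
import numpy as np, cv2
from plant import bot
from scipy.optimize import least_squares
P=bot.camera_params("top"); C=P["camera_from_world"]; F=200/np.tan(np.radians(P["fovy"]/2))
def proj(X):
    q=np.atleast_2d(X)@C[:3,:3].T+C[:3,3]; return q[:,:2]/q[:,2:]*F+[P["cx"],P["cy"]]
def px(c,off=(305,125),s=5.5): return (np.array(c,float)+.5)/s-.5+np.array(off)
def pt(p,X): # x,y,yaw ; X fixture-local with z world
    c,s=np.cos(p[2]),np.sin(p[2]); X=np.array(X,float)
    return np.c_[p[0]+c*X[:,0]-s*X[:,1],p[1]+s*X[:,0]+c*X[:,1],X[:,2]]
def fit(X,uv,x0=(540,-50,0),free=None):
    r=least_squares(lambda p:(proj(pt(p,X))-uv).ravel(),x0,x_scale=[1,1,.01],loss='soft_l1'); return r.x,np.round((proj(pt(r.x,X))-uv)*2.5,1)
def plate(uv,tilt=.11,x0=(520,-50,0)): # corners TL TR BR BL, holes L,R
    n=130*np.sin(tilt)
    X=[[65,90,38],[65,-90,38],[-65,-90,38+n],[-65,90,38+n],[-40,65,38+n*105/130],[-40,-65,38+n*105/130]]
    return fit(X,uv,x0)
def ray(uv,z):
    d=np.linalg.inv(C[:3,:3])@[(uv[0]-P["cx"])/F,(uv[1]-P["cy"])/F,1]; o=-C[:3,:3].T@C[:3,3]; return o+d*(z-o[2])/d[2]
E
python3 - <<'E'
from h import *
fx,r=fit([[115,135,30],[115,-135,30],[67.5,92.5,30],[67.5,-92.5,30],[-67.5,92.5,30]],px([[80,58],[622,82],[152,152],[538,172],[142,430]]))
print("fix",fx,r.tolist())
pl,r=plate(px([[181,200],[558,222],[553,489],[171,467],[225,417],[500,432]])); print("plate",pl,r.tolist())
c,s=np.cos(fx[2]),np.sin(fx[2]);d=pl-fx
print("plate in fixture",c*d[0]+s*d[1],-s*d[0]+c*d[1],d[2])
for n,u,z in (("piv",[365,100],50),("knob",[258,105],66)): print(n,ray(px(u),z))
print(pt(fx,[[97,0,50],[52,0,66],[97,45,66]]))
E
```

```text
fix [ 5.76339197e+02 -7.29410359e+01 -7.80253743e-02] [[-2.5, -1.4], [0.9, -0.0], [2.0, 1.1], [-1.6, 0.5], [0.7, -0.3]]
plate [ 5.53805866e+02 -8.22044653e+01 -8.55429808e-02] [[1.2, 0.2], [-1.3, -0.2], [-0.4, -0.3], [-0.1, -0.2], [0.5, 0.1], [0.0, 0.4]]
plate in fixture -21.742725019270353 -10.99163414367587 -0.007517606488300757
piv [670.33008831 -85.99943004  50.        ]
knob [665.58305735 -32.97182243  66.        ]
[[673.04408027 -80.50182015  50.        ]
 [628.18098986 -76.99423984  66.        ]
 [676.55166058 -35.63872975  66.        ]]
```

```bash
R='[[0.527,0.454,0],[0,0,-0.222],-1]'; python3 -m pendant '[[[0.527,0.454,0],[0,0,-0.222],-1],[[0.527,0.454,0],[0,0,-0.222],-1],[[0.527,0.454,0],[0,0,-0.222],-1],[[0.527,0.454,0],[0,0,-0.222],-1],[[0.527,0.454,0],[0,0,-0.222],-1],[[0.527,0.454,0],[0,0,-0.222],-1],[[0.527,0.454,0],[0,0,-0.222],-1],[[0.527,0.454,0],[0,0,-0.222],-1],[[0.527,0.454,0],[0,0,-0.222],-1],[[0.527,0.454,0],[0,0,-0.222],-1]]'
python3 -m pendant '[[[0.527,0.454,0],[0,0,-0.222],-1],[[0.527,0.454,0],[0,0,-0.222],-1],[[0.527,0.454,0],[0,0,-0.222],-1],[[0.527,0.454,0],[0,0,-0.222],-1],[[0.527,0.454,0],[0,0,-0.222],-1],[[0.527,0.454,0],[0,0,-0.222],-1],[[0.527,0.454,0],[0,0,-0.222],-1],[[0.527,0.454,0],[0,0,-0.222],-1],[[0.527,0.454,0],[0,0,-0.222],-1],[[0.527,0.454,0],[0,0,-0.222],-1]]'
```

```text
time: 0.93
tool_pos: [388.8, -334.7, 243.4]
tcp_rot: [-3.141, 0.0, 0.186]
contact_force: [-0.3, 0.1, -0.1]
grip_width: 29.8
finger_force: 0.0
time: 1.77
tool_pos: [546.9, -198.6, 243.3]
tcp_rot: [-3.141, 0.001, -0.08]
contact_force: [-0.2, -0.9, 0.1]
grip_width: 0.6
finger_force: 0.0
```

```bash
python3 -m pendant '[[[0,0,-0.7],[0,0,0],-1],[[0,0,-0.7],[0,0,0],-1],[[0,0,-0.7],[0,0,0],-1],[[0,0,-0.7],[0,0,0],-1],[[0,0,-0.7],[0,0,0],-1],[[0,0,-0.7],[0,0,0],-1],[[0,0,-0.7],[0,0,0],-1],[[0,0,-0.7],[0,0,0],-1],[[0,0,-0.7],[0,0,0],-1],[[0,0,0],[0,0,0],-1]]'
python3 - <<'E'
from h import *
t=bot.capture("top")[125:232,305:430]; s=bot.capture("side")[110:220,270:395]
cv2.imwrite("pics/a1.png",np.hstack([cv2.resize(t,(480,411),interpolation=2),cv2.resize(s,(320,282),interpolation=2)[:282] if 0 else cv2.resize(s,(320,411),interpolation=2)]))
E
```

```text
time: 2.6
tool_pos: [543.7, -198.2, 50.4]
tcp_rot: [-3.138, 0.008, -0.079]
contact_force: [-0.9, -0.4, 0.1]
grip_width: 0.2
finger_force: 0.0
```

View pics/a1.png

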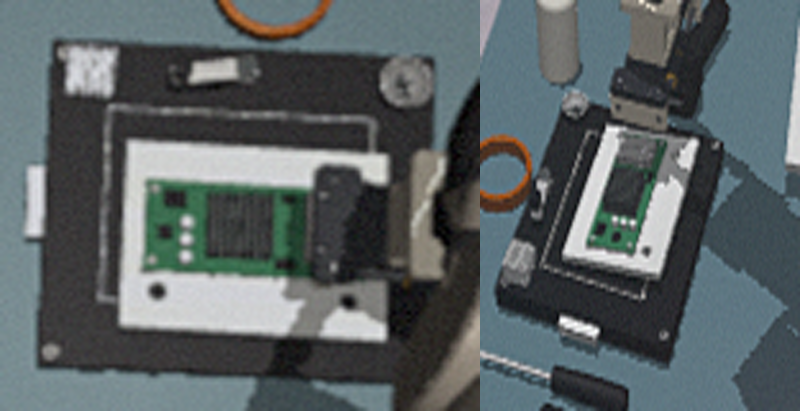

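The fingertips are down beside the plate's right edge and clear of it. The holes are still visible at (157,291) and (348,302). Now I'll push slowly toward +y.

```bash
python3 -m pendant '[[[0.003,0.04,0],[0,0,0],-1],[[0.003,0.04,0],[0,0,0],-1],[[0.003,0.04,0],[0,0,0],-1],[[0.003,0.04,0],[0,0,0],-1],[[0.003,0.04,0],[0,0,0],-1],[[0.003,0.04,0],[0,0,0],-1],[[0.003,0.04,0],[0,0,0],-1],[[0.003,0.04,0],[0,0,0],-1],[[0.003,0.04,0],[0,0,0],-1],[[0.003,0.04,0],[0,0,0],-1]]'
cat > see.py <<'E'
from h import *
import sys
# track the two holes by dark-blob centroid on the white plate, and print plate pose in fixture
im=cv2.cvtColor(bot.capture("top"),cv2.COLOR_BGR2GRAY)
def hole(g):
    x,y=np.round(g).astype(int); w=im[y-4:y+5,x-4:x+5].astype(float)
    W=np.clip(np.percentile(w,70)-25-w,0,None); v,u=np.mgrid[-4:5,-4:5]; return [x+(W*u).sum()/W.sum(),y+(W*v).sum()/W.sum()],W.sum()
g=np.array(sys.argv[1:5],float).reshape(2,2); fx=np.array([576.34,-72.94,-.078]); z=float(sys.argv[5]) if len(sys.argv)>5 else 49.5
o=[]
for _ in range(2):
    for i in range(2): g[i],m=hole(g[i])
    o=[ray(q,z) for q in g]
c,s=np.cos(fx[2]),np.sin(fx[2])
for q in o:
    d=q-[fx[0],fx[1],0]; print(np.round([c*d[0]+s*d[1],-s*d[0]+c*d[1]],1),end=' ')
d=o[0]-o[1]; print("sep",np.linalg.norm(d).round(1),"yaw rel",(np.arctan2(-d[0],d[1])-fx[2]).round(3),"px",g.round(1).tolist())
E
python3 see.py 346.5 200.5 396.5 203.4
```

```text
time: 3.53
tool_pos: [547.3, -187.3, 54.7]
tcp_rot: [3.142, 0.0, -0.079]
contact_force: [0.7, -0.5, 1.0]
grip_width: 0.3
finger_force: 0.0
[-61.   54.7] [-62.3 -75.1] sep 129.8 yaw rel -0.011 px [[345.5, 200.3], [395.3, 203.3]]
```

```bash
python3 -m pendant '[[[0.003,0.02,-0.1],[0,0,0],-1],[[0.003,0.03,0],[0,0,0],-1],[[0.003,0.03,0],[0,0,0],-1],[[0.003,0.03,0],[0,0,0],-1],[[0.003,0.03,0],[0,0,0],-1],[[0.003,0.03,0],[0,0,0],-1],[[0.003,0.03,0],[0,0,0],-1],[[0.003,0.03,0],[0,0,0],-1],[[0,0,0],[0,0,0],-1],[[0,0,0],[0,0,0],-1]]'
python3 see.py 344 200 394 203
```

```text
time: 4.42
tool_pos: [548.1, -180.5, 51.9]
tcp_rot: [3.142, -0.0, -0.079]
contact_force: [-0.0, -2.7, 1.7]
grip_width: 0.3
finger_force: 1.4
[-59.7  59.1] [-62.  -70.8] sep 129.9 yaw rel -0.017 px [[343.9, 199.8], [393.6, 203.1]]
```

```bash
python3 -m pendant '[[[0.002,0.025,0],[0,0,0],-1],[[0.002,0.025,0],[0,0,0],-1],[[0.002,0.025,0],[0,0,0],-1],[[0.002,0.025,0],[0,0,0],-1],[[0.002,0.025,0],[0,0,0],-1],[[0.002,0.025,0],[0,0,0],-1],[[0.002,0.025,0],[0,0,0],-1],[[0.002,0.025,0],[0,0,0],-1],[[0,0,0],[0,0,0],-1],[[0,0,0],[0,0,0],-1]]'
python3 see.py 341.5 199.5 391.5 203
```

```text
time: 5.3
tool_pos: [548.5, -174.3, 51.7]
tcp_rot: [-3.141, 0.0, -0.079]
contact_force: [0.1, -2.6, 2.1]
grip_width: 0.4
finger_force: 1.6
[-58.2  65.7] [-61.9 -64. ] sep 129.8 yaw rel -0.029 px [[341.4, 199.1], [391.0, 203.0]]
```

```bash
python3 -m pendant '[[[0,-0.25,0],[0,0,0],-1],[[0,-0.25,0],[0,0,0],-1],[[0,0,0.9],[0,0,0],-1],[[0,0,0.9],[0,0,0],-1],[[0,0,0.9],[0,0,0],-1],[[0,0,0.9],[0,0,0],-1],[[-0.5,0.7,0],[0,0,0],1],[[-0.5,0.7,0],[0,0,0],1],[[-0.5,0.7,0],[0,0,0],1],[[-0.5,0.7,0],[0,0,0],1]]'
python3 -m pendant '[[[-0.17,0.35,0],[0,0,0],1],[[-0.17,0.35,0],[0,0,0],1],[[-0.17,0.35,0],[0,0,0],1],[[-0.17,0.35,0],[0,0,0],1],[[0,0,0],[0,0,0],1],[[0,0,0],[0,0,0],1],[[0,0,0],[0,0,0],1],[[0,0,0],[0,0,0],1],[[0,0,0],[0,0,0],1],[[0,0,0],[0,0,0],1]]'
```

```text
time: 6.18
tool_pos: [487.4, -105.0, 159.6]
tcp_rot: [-3.141, 0.001, -0.08]
contact_force: [0.8, 0.5, -0.3]
grip_width: 22.5
finger_force: 0.0
time: 7.02
tool_pos: [468.3, -64.0, 159.7]
tcp_rot: [3.141, -0.0, -0.08]
contact_force: [-1.0, -0.1, -0.9]
grip_width: 88.6
finger_force: 0.0
```

```bash
python3 -m pendant '[[[0,0,-0.6],[0,0,0],1],[[0,0,-0.6],[0,0,0],1],[[0,0,-0.6],[0,0,0],1],[[0,0,-0.6],[0,0,0],1],[[0,0,-0.6],[0,0,0],1],[[0,0,-0.6],[0,0,0],1],[[0,0,0],[0,0,0],1],[[0,0,0],[0,0,0],1],[[0,0,0],[0,0,0],1],[[0,0,0],[0,0,0],1]]'
python3 - <<'E'
from h import *
t=bot.capture("top")[125:232,305:430]; s=bot.capture("side")[110:220,270:395]
cv2.imwrite("pics/a2.png",np.hstack([cv2.resize(t,(420,360),interpolation=2),cv2.resize(s,(380,360),interpolation=2)]))
E
```

```text
time: 7.85
tool_pos: [468.9, -63.9, 52.8]
tcp_rot: [3.141, -0.002, -0.079]
contact_force: [-0.3, -0.3, -0.6]
grip_width: 91.6
finger_force: 0.0
```

View pics/a2.png

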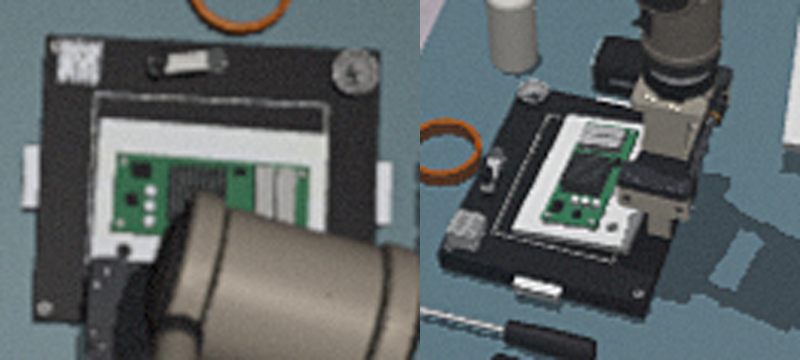

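The fingers straddle the middle of the near edge with a gap of about 13 mm. The left hole is visible at (123,252). Now I'll push forward in steps.

```bash
python3 -m pendant '[[[0.1,-0.008,0],[0,0,0],1],[[0.1,-0.008,0],[0,0,0],1],[[0.1,-0.008,0],[0,0,0],1],[[0.05,-0.004,0],[0,0,0],1],[[0.05,-0.004,0],[0,0,0],1],[[0.05,-0.004,0],[0,0,0],1],[[0.05,-0.004,0],[0,0,0],1],[[0.05,-0.004,0],[0,0,0],1],[[0.05,-0.004,0],[0,0,0],1],[[0.05,-0.004,0],[0,0,0],1]]'
python3 -m pendant '[[[0.05,-0.004,0],[0,0,0],1],[[0.05,-0.004,0],[0,0,0],1],[[0.05,-0.004,0],[0,0,0],1],[[0.05,-0.004,0],[0,0,0],1],[[0,0,0],[0,0,0],1],[[0,0,0],[0,0,0],1],[[0,0,0],[0,0,0],1],[[0,0,0],[0,0,0],1],[[0,0,0],[0,0,0],1],[[0,0,0],[0,0,0],1]]'
```

```text
time: 8.78
tool_pos: [487.4, -65.0, 51.5]
tcp_rot: [-3.141, 0.001, -0.079]
contact_force: [-1.3, 0.4, -1.9]
grip_width: 92.0
finger_force: 1.2
time: 9.62
tool_pos: [493.9, -65.7, 51.9]
tcp_rot: [3.141, -0.001, -0.079]
contact_force: [-0.8, -0.7, -1.1]
grip_width: 91.9
finger_force: 0.2
```

```bash
python3 -m pendant '[[[0.04,-0.003,0],[0,0,0],1],[[0.04,-0.003,0],[0,0,0],1],[[0.04,-0.003,0],[0,0,0],1],[[0.04,-0.003,0],[0,0,0],1],[[0.03,-0.002,0],[0,0,0],1],[[0,0,0],[0,0,0],1],[[0,0,0],[0,0,0],1],[[0,0,0],[0,0,0],1],[[0,0,0],[0,0,0],1],[[0,0,0],[0,0,0],1]]'
python3 - <<'E'
from h import *
t=bot.capture("top")[125:232,305:430]; s=bot.capture("side")[130:210,270:375]
cv2.imwrite("pics/a3.png",np.hstack([cv2.resize(t,(420,360),interpolation=2),cv2.resize(s,(380,360),interpolation=2)]))
E
```

```text
time: 10.45
tool_pos: [499.3, -66.0, 51.7]
tcp_rot: [3.142, -0.0, -0.079]
contact_force: [0.2, 1.0, 0.4]
grip_width: 91.9
finger_force: 0.0
```

View pics/a3.png

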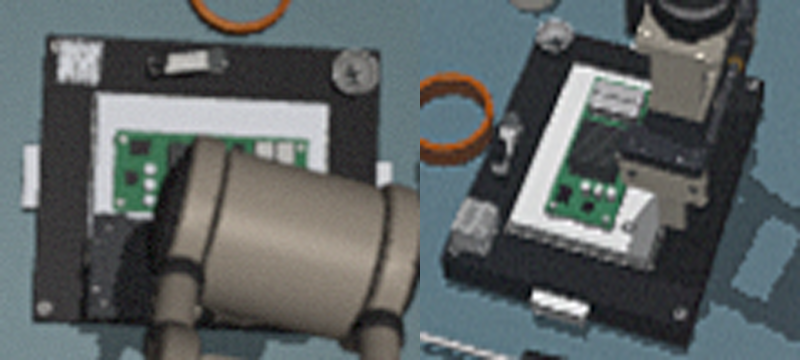

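```bash
python3 -m pendant '[[[-0.4,0.03,0],[0,0,0],1],[[-0.5,0.04,0],[0,0,0],1],[[0,0,0.9],[0,0,0],1],[[0,0,0.9],[0,0,0],1],[[0,0,0.9],[0,0,0],1],[[0,0,0.9],[0,0,0],1],[[0,-0.9,0],[0,0,0],-1],[[0,-0.9,0],[0,0,0],-1],[[0,-0.9,0],[0,0,0],-1],[[0,-0.9,0],[0,0,0],-1]]'
python3 -m pendant '[[[0,-0.9,0],[0,0,0],-1],[[0,-0.9,0],[0,0,0],-1],[[0,-0.9,0],[0,0,0],-1],[[0,-0.5,0],[0,0,0],-1],[[0,0,0],[0,0,0],-1],[[0,0,0],[0,0,0],-1],[[0,0,0],[0,0,0],-1],[[0,0,0],[0,0,0],-1],[[0,0,0],[0,0,0],-1],[[0,0,0],[0,0,0],-1]]'
python3 - <<'E'
from h import *
t=bot.capture("top"); cv2.imwrite("pics/t4.png",t); t=t[125:232,305:430]; s=bot.capture("side")[130:210,270:375]
cv2.imwrite("pics/a4.png",np.hstack([cv2.resize(t,None,fx=4,fy=4,interpolation=2),cv2.resize(s,(300,428),interpolation=2)]))
E
```

```text
time: 11.38
tool_pos: [472.2, -173.0, 160.1]
tcp_rot: [3.141, -0.001, -0.078]
contact_force: [1.2, -0.4, 0.5]
grip_width: 69.7
finger_force: 0.0
time: 12.22
tool_pos: [472.4, -267.0, 159.9]
tcp_rot: [-3.142, 0.0, -0.078]
contact_force: [1.0, 1.1, 0.4]
grip_width: 3.9
finger_force: 0.0
```

View pics/a4.png

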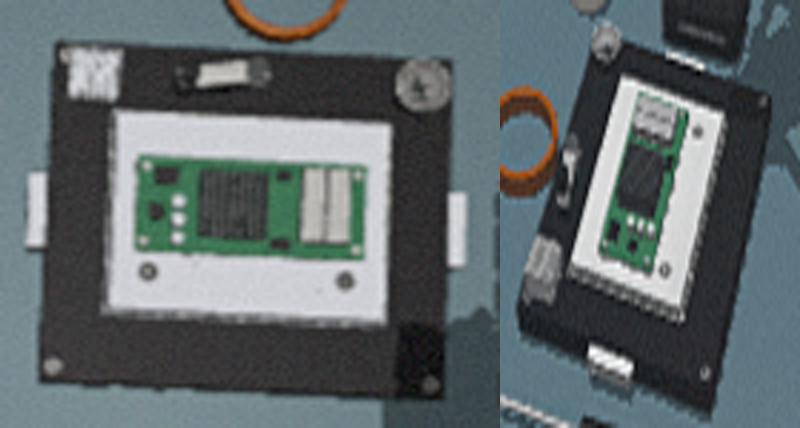

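The plate looks seated: the bright pin noses sit inside both holes at (148,272) and (345,280), and the white line shows around the plate. I'll check this numerically and work out the knob position.

```bash
python3 - <<'E'
from h import *
o=lambda c:px(c,s=4)
fx=np.array([576.34,-72.94,-.078])
fx2,r=fit([[115,135,30],[115,-135,30],[-115,135,30],[-115,-135,30]],o([[56,42],[453,60],[40,382],[444,398]]),fx);print("fix",fx2,r.tolist())
for tl in(0,.11):
    p,r=plate(o([[114,109],[392,123],[387,325],[103,310],[148,272],[345,280]]),tl,fx); d=p-fx;c,s=np.cos(fx[2]),np.sin(fx[2])
    print(tl,p,(c*d[0]+s*d[1]).round(1),(-s*d[0]+c*d[1]).round(1),d[2].round(3),r.tolist())
kn,pv=ray(o([188,75]),66),ray(o([263,75]),50);print("knob",kn,"pivot",pv)
d=kn-np.array([673,-80.5,66]);print("clamp ang",np.arctan2(-d[0],d[1])-fx[2]);print(bot.get_obs()["tool_pos"])
E
```

```text
fix [ 5.76071891e+02 -7.36362357e+01 -7.28936151e-02] [[-1.1, -0.5], [0.6, -0.8], [-0.9, -0.0], [1.5, 1.4]]
0 [ 5.76773558e+02 -7.29883490e+01 -7.60639754e-02] 0.4 -0.0 0.002 [[2.2, 2.6], [-2.9, 1.8], [-3.3, -2.9], [3.6, -1.7], [0.2, -0.4], [-0.0, 0.5]]
0.11 [ 5.75892704e+02 -7.17492804e+01 -7.95597827e-02] -0.5 1.2 -0.002 [[1.3, 3.2], [-3.8, 3.0], [-1.6, -2.7], [2.8, -2.2], [-0.4, -0.8], [0.9, 0.5]]
knob [666.383253   -33.32533845  66.        ] pivot [668.75694538 -84.40391092  50.        ]
clamp ang 0.21735153670364216
[ 472.41674426 -267.40052652  159.87180902]
```

The plate is seated, within 0.5 mm and 0.002 rad. The clamp angle is about 0.2 rad. Next I'll move the closed fingers to the far-left side of the knob, turned 0.885 rad, so a straight diagonal push turns the clamp.

```bash
python3 -m pendant '[[[0.357,0.42,0],[0,0,0.369],-1],[[0.357,0.42,0],[0,0,0.369],-1],[[0.357,0.42,0],[0,0,0.369],-1],[[0.357,0.42,0],[0,0,0.369],-1],[[0.357,0.42,0],[0,0,0.369],-1],[[0.357,0.42,0],[0,0,0.369],-1],[[0.357,0.42,0],[0,0,0.369],-1],[[0.357,0.42,0],[0,0,0.369],-1],[[0.357,0.42,0],[0,0,0.369],-1],[[0.357,0.42,0],[0,0,0.369],-1]]'
python3 -m pendant '[[[0.357,0.42,0],[0,0,0.369],-1],[[0.357,0.42,0],[0,0,0.369],-1],[[0.357,0.42,0],[0,0,0.369],-1],[[0.357,0.42,0],[0,0,0.369],-1],[[0.357,0.42,0],[0,0,0.369],-1],[[0.357,0.42,0],[0,0,0.369],-1],[[0.357,0.42,0],[0,0,0.369],-1],[[0.357,0.42,0],[0,0,0.369],-1],[[0.357,0.42,0],[0,0,0.369],-1],[[0.357,0.42,0],[0,0,0.369],-1]]'
python3 -m pendant '[[[0,0,-0.5],[0,0,0],-1],[[0,0,-0.5],[0,0,0],-1],[[0,0,-0.5],[0,0,0],-1],[[0,0,-0.5],[0,0,0],-1],[[0,0,-0.5],[0,0,0],-1],[[0,0,-0.4],[0,0,0],-1],[[0,0,0],[0,0,0],-1],[[0,0,0],[0,0,0],-1],[[0,0,0],[0,0,0],-1],[[0,0,0],[0,0,0],-1]]'
python3 - <<'E'
from h import *
t=bot.capture("top"); t=t[120:215,305:430]; s=bot.capture("side")[130:210,250:355]
cv2.imwrite("pics/a5.png",np.hstack([cv2.resize(t,(480,365),interpolation=2),cv2.resize(s,(320,365),interpolation=2)]))
E
```

```text
time: 13.15
tool_pos: [579.8, -141.0, 159.7]
tcp_rot: [3.142, 0.0, 0.366]
contact_force: [-0.7, 0.2, 0.5]
grip_width: 0.7
finger_force: 0.0
time: 13.98
tool_pos: [686.8, -15.0, 159.6]
tcp_rot: [-3.141, 0.0, 0.809]
contact_force: [-1.1, -0.6, -0.6]
grip_width: 0.4
finger_force: 0.0
time: 14.82
tool_pos: [687.2, -16.0, 74.1]
tcp_rot: [3.14, -0.001, 0.807]
contact_force: [-0.5, -0.1, 0.2]
grip_width: 0.1
finger_force: 0.0
```

View pics/a5.png

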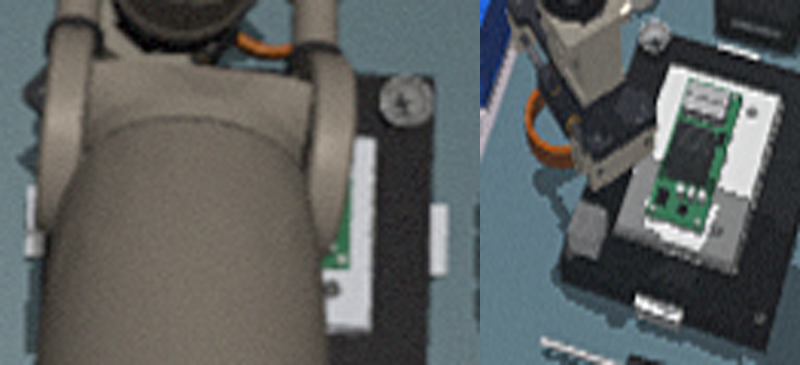

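```bash
python3 -m pendant '[[[-0.069,-0.072,-0.07],[0,0,0],-1],[[-0.069,-0.072,0],[0,0,0],-1],[[-0.069,-0.072,0],[0,0,0],-1],[[-0.069,-0.072,0],[0,0,0],-1],[[-0.069,-0.072,0],[0,0,0],-1],[[-0.069,-0.072,0],[0,0,0],-1],[[-0.069,-0.072,0],[0,0,0],-1],[[-0.069,-0.072,0],[0,0,0],-1],[[-0.069,-0.072,0],[0,0,0],-1],[[-0.069,-0.072,0],[0,0,0],-1]]'
python3 -m pendant '[[[-0.069,-0.072,0],[0,0,0],-1],[[-0.069,-0.072,0],[0,0,0],-1],[[-0.069,-0.072,0],[0,0,0],-1],[[-0.069,-0.072,0],[0,0,0],-1],[[-0.069,-0.072,0],[0,0,0],-1],[[-0.069,-0.072,0],[0,0,0],-1],[[-0.069,-0.072,0],[0,0,0],-1],[[-0.069,-0.072,0],[0,0,0],-1],[[-0.069,-0.072,0],[0,0,0],-1],[[-0.069,-0.072,0],[0,0,0],-1]]'
python3 -m pendant '[[[-0.035,-0.036,0],[0,0,0],-1],[[-0.035,-0.036,0],[0,0,0],-1],[[-0.035,-0.036,0],[0,0,0],-1],[[-0.035,-0.036,0],[0,0,0],-1],[[0,0,0],[0,0,0],-1],[[0,0,0],[0,0,0],-1],[[0,0,0],[0,0,0],-1],[[0,0,0],[0,0,0],-1],[[0,0,0],[0,0,0],-1],[[0,0,0],[0,0,0],-1]]'
```

```text
time: 15.75
tool_pos: [665.5, -37.1, 70.7]
tcp_rot: [-3.141, -0.0, 0.807]
contact_force: [0.7, 3.1, 0.1]
grip_width: 0.1
finger_force: 1.0
time: 16.58
tool_pos: [645.4, -59.5, 70.9]
tcp_rot: [3.14, -0.001, 0.807]
contact_force: [3.2, -0.2, -0.2]
grip_width: 0.1
finger_force: 1.2
time: 17.42
tool_pos: [640.6, -63.4, 70.5]
tcp_rot: [-3.141, 0.0, 0.807]
contact_force: [0.8, 0.3, 0.7]
grip_width: 0.7
finger_force: 0.2
```

```bash
python3 -m pendant '[[[-0.02,-0.021,0],[0,0,0],-1],[[-0.02,-0.021,0],[0,0,0],-1],[[-0.02,-0.021,0],[0,0,0],-1],[[0,0,0],[0,0,0],-1],[[0,0,0],[0,0,0],-1],[[0,0,0],[0,0,0],-1],[[0,0,0],[0,0,0],-1],[[0,0,0],[0,0,0],-1],[[0,0,0],[0,0,0],-1],[[0,0,0],[0,0,0],-1]]'
```

```text
time: 18.25
tool_pos: [640.1, -64.1, 70.7]
tcp_rot: [3.141, -0.003, 0.807]
contact_force: [5.1, 5.3, -1.6]
grip_width: 0.4
finger_force: 3.7
```

The fingers stalled at about 7 N at the expected end position, so the clamp is at its stop. I'll back off, lift, clear the view and check.

```bash
python3 -m pendant '[[[0.23,0.24,0],[0,0,0],-1],[[0.23,0.24,0],[0,0,0],-1],[[0.23,0.24,0],[0,0,0],-1],[[0,0,0.7],[0,0,0],-1],[[0,0,0.9],[0,0,0],-1],[[0,0,0.9],[0,0,0],-1],[[0,0,0.9],[0,0,0],-1],[[-0.5,-0.6,0],[0,0,0],-1],[[-0.5,-0.6,0],[0,0,0],-1],[[-0.5,-0.6,0],[0,0,0],-1]]'
python3 -m pendant '[[[-0.6,-0.7,0],[0,0,0],-1],[[-0.6,-0.7,0],[0,0,0],-1],[[-0.6,-0.7,0],[0,0,0],-1],[[-0.6,-0.7,0],[0,0,0],-1],[[-0.6,-0.7,0],[0,0,0],-1],[[-0.6,-0.7,0],[0,0,0],-1],[[-0.6,-0.7,0],[0,0,0],-1],[[-0.6,-0.7,0],[0,0,0],-1],[[0,0,0],[0,0,0],-1],[[0,0,0],[0,0,0],-1]]'
python3 - <<'E'
from h import *
t=bot.capture("top"); t=t[95:232,240:500]; s=bot.capture("side")[130:210,270:375]
cv2.imwrite("pics/a6.png",np.hstack([cv2.resize(t,(560,295),interpolation=2),cv2.resize(s,(240,295),interpolation=2)]))
E
```

```text
time: 19.08
tool_pos: [614.8, -97.6, 173.2]
tcp_rot: [3.141, -0.0, 0.808]
contact_force: [-0.0, -0.7, 0.7]
grip_width: 0.7
finger_force: 0.0
time: 19.92
tool_pos: [470.6, -266.6, 172.8]
tcp_rot: [3.141, 0.0, 0.804]
contact_force: [-0.1, 0.1, 0.0]
grip_width: 1.0
finger_force: 0.0
```

View pics/a6.png

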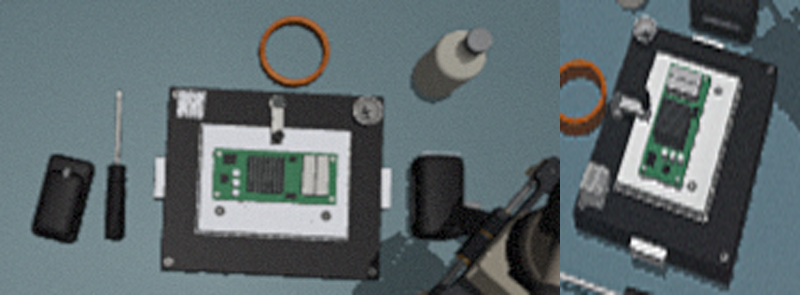

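The clamp arm now points straight toward the robot over the far margin, with the pivot at (279,103) and the knob at (277,136). The pins still show in both holes at (220,211) and (326,215), and the bystanders haven't moved. I'll hand the job in.

```bash
python3 -c "
from plant import bot
print(bot.close_job())"
```

```text
the job is handed in; nothing more can be done
None
```

The plate is seated flat over both pins, the clamp is turned to its stop over the far edge, no bystander has visibly moved, and I handed the job in at about 20 s; no verdict came back.

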